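# Stack the gauge plates on the sensor stage and hold the enabling plunger

### The job

Build the thickness-check pile on the measuring stage: lay the white ceramic plate on the raised brass pad and the green glass plate on top of it, both squarely in line with the pad and set down rather than dropped. Then let the measurement run by pressing the black mushroom plunger of the yellow enabling switch half-way down (12 mm, the green band entering the housing), never as far as the red part beyond 20 mm, and finish while still holding it there with the gripper; leave the spare plate and everything else where they are.

Things in the scene. Friction and masses are not known exactly. Their poses are not given: they have to be found in the camera images.
- ceramic_plate: White ceramic gauge plate, 70 x 50 x 12 mm, 0.10 to 0.20 kg, lying flat on the thin blue mat. Origin at the centre of the block; x along the 70 mm length, y along the 50 mm width, z up through the thickness. It is one of three plates in a row on the mat, in any order, about 20 mm apart end to end; the 50 mm width is the free way to grip.
- glass_plate: Clear green glass plate of the same size, 70 x 50 x 12 mm, 0.08 to 0.15 kg, lying flat on the same mat. Origin and axes as for the ceramic plate.
- mat: Thin blue mat fixed to the table, 270 x 130 x 4 mm, on which the three plates lie: to the left or to the right of the stage. Origin at the centre of its underside, x along its length.
- pad (a point): Centre of the top of the brass pad, 70 x 50 x 6 mm, with a small black window in its centre, fixed on the middle of the stage: a dark 140 x 160 mm slab (x by y) 10 mm thick on a short black column, its top 120 mm above the table, so the pad's top is at 126 mm. Pad x is along its 70 mm length, y along its 50 mm width, z up. Nothing else stands on or above the slab.
- plunger (a joint): Travel of the enabling plunger in m: 0 when free (up), 0.024 at the bottom stop; it goes straight down. The spring pushes back with 2 N at first touch, rising by 0.5 N per mm (about 8 N at 12 mm), and returns it when let go. The stem shows, from the housing up: 9 mm of steel, a green band 6 mm wide (travel 9 to 15 mm brings it into the housing), then red.
- plunger_top (a point): Centre of the flat top of the plunger's black mushroom cap, 44 mm in diameter and 10 mm thick. Free, it is 91 mm above the table; at half-way, 79 mm. The plunger stands in the middle of a fixed yellow housing, 90 x 90 mm and 55 mm high, to the left or right of the stage, on the side where the mat is not.
- spare_plate: Dark steel-coloured plate, 70 x 50 x 12 mm, the third on the mat; stays there. Origin at its centre, x along its length.
- lens_cap: Black disc 62 mm across, 12 mm high, with a red spot, on the table about 105 mm beyond the plunger. Leave alone. Origin at the centre of its underside.
- adapter_ring: Brass ring 48 mm across, 14 mm high, on the table. Leave alone. Origin at the centre of its underside.
- screwdriver: Screwdriver lying on the table beyond the stage. Leave alone.
- cleaner_bottle: Small white bottle with blue label, 48 mm across, 120 mm high, standing on the far side of the table. Leave alone. Origin at the centre of its underside.
- case: Closed grey and blue plastic case, 70 x 110 x 33 mm, on the far side of the table. Leave alone. Origin at the centre of its underside.
- brush: Small brush lying on the table between the robot and the stage. Leave alone.

How it is judged (in metres and radians):
On the way, in this order (a step that is already met when the one before it is completed fails the run):
1. the ceramic plate lies squarely on the pad, let go (x of ceramic_plate in the frame of pad between -0.005 and 0.005 m and y of ceramic_plate in the frame of pad between -0.005 and 0.005 m and z of ceramic_plate in the frame of pad between 0.0035 and 0.0085 m and angle between the x axis of ceramic_plate and the x axis of pad, either way round below 0.1 rad and angle between the z axis of ceramic_plate and the z axis of pad, either way round below 0.06 rad and contact force between the fingers and ceramic_plate below 0.1 N and linear speed of ceramic_plate below 0.02 m/s), for 0.2 s.
2. the glass plate lies squarely on the ceramic plate, let go (all of step 1 and x of glass_plate in the frame of pad between -0.005 and 0.005 m and y of glass_plate in the frame of pad between -0.005 and 0.005 m and z of glass_plate in the frame of pad between 0.0155 and 0.0205 m and angle between the x axis of glass_plate and the x axis of pad, either way round below 0.1 rad and angle between the z axis of glass_plate and the z axis of pad, either way round below 0.06 rad and contact force between the fingers and glass_plate below 0.1 N and linear speed of glass_plate below 0.02 m/s), for 0.2 s.
3. the gripper holds the plunger half-way down (value of joint plunger between 0.009 and 0.015 m and contact force between the fingers and plunger above 3 N), for 0.3 s.
At the end, for the whole second after the job is handed in: The gripper holds the plunger with over 3 N at 9 to 15 mm of travel; the ceramic plate rests on the pad and the glass plate on it, untouched, at rest, each within 5 mm of the pad's centre along either edge and under 0.1 rad turned (all of step 2 and all of step 3); the arm keeps its last pose, push and grip.
It fails at once if the plunger is pushed beyond 20 mm, into the red (value of joint plunger above 0.02 m).
It fails at once if the ceramic plate is dropped from well above the pile (height (world z) of ceramic_plate above 0.175 m and contact force between the fingers and ceramic_plate below 0.1 N).
It fails at once if the glass plate is dropped from well above the pile (height (world z) of glass_plate above 0.175 m and contact force between the fingers and glass_plate below 0.1 N).
It fails at once if the spare plate or another bystander is moved more than 30 mm (distance of any of spare_plate, lens_cap, adapter_ring, screwdriver, cleaner_bottle, case, brush from where it was at the start of the episode above 0.03 m).
It also fails if it takes over 72 s, if anything falls off the work surface, if the arm or the gripper's body presses on something with over 40 N, if the wrist force passes 120 N, or if a joint passes its speed limit or range.

### The arm

A 6-joint arm with a two-finger parallel gripper is mounted at the origin on the work surface. World frame = base frame: x ahead of the robot, y to its left, z up, the work surface at z = 0. Lengths are in mm, angles in rad, forces in N, time in s.
With the tool pointing down it reaches from about 350 to 875 mm from the base axis. Payload 4.2 kg.
Tool frame: the origin (TCP) lies between the finger pads; the fingertips stand 17 mm ahead of it and the grasp point (between the pads) lies 2 mm behind it; z points along the fingers, y is the line along which they close (so a half turn about z gives the same grasp; the last joint's range is limited). The gripper opens to 85 mm and grips with 20 to 120 N. Pads are 22 mm wide; open, the fingers measure 114 mm over their backs; the gripper's body (76 mm by 85 mm) begins 54 mm behind the grasp point. The pads swing forward as they close: fully open they stand 13 mm farther back than shut.
Start: joints at [-0.989, 0.385, 0.008, 0, -1.194, -0.259], TCP at [198.28, -592.693, 248.312] pointing down, gripper open.
Joint ranges: [-3.14, 3.14], [-1.21, 2.06], [-1.07, 1.41], [-3.16, 2.05], [-2.99, -0.16], [-3.1, 3.1]. Speed limits (rad/s): [2.79, 2.79, 3.14, 3.14, 3.14, 3.14].

### API

Orientations are given as a unit quaternion [x, y, z, w].
In Python, from bench import arm, eyes, ticket gives the robot as it stands (arm), with the cameras (eyes) and the job (ticket).
- The arm moves only by the tool jog_arm, called by a JSON object that holds its "op" and its "data", one argument or row to a line. Schema: {"type":"object","properties":{"deltas":{"type":"object","properties":{"plan":{"type":"array","items":{"type":"array","items":{"type":"number"},"minItems":6,"maxItems":6},"minItems":1,"maxItems":10}},"additionalProperties":false,"required":["plan"]},"aperture":{"type":"number"},"only":{"type":"string"},"quiet":{"type":"boolean"},"lines":{"type":"string"}},"required":["deltas"],"additionalProperties":false}. deltas is an object whose key "plan" holds a list of rows, 1 to 10 of them, each of 6 numbers: dx, dy, dz in a scale on which 1.0 is 750 mm, then a rotation vector rx, ry, rz in normalised numbers (1 is pi rad); each row is the pose to reach, as a shift and turn from the pose commanded when the call began, along the tool's axes at that moment; what a row does not reach only later rows make up. A row lasts 1/10 s, in which the tool goes at most 50 mm and 0.15 rad, less where a joint would pass 70% of its speed; a pose out of reach is approached as far as the arm can. aperture is the finger opening in mm, set as the call begins (left out keeps the last). The fingers move at their own pace and stop on an object; the grip force is fixed at half the most. Time passes only in rows, so rows that do not move let the fingers close. The tool returns the time, the measured TCP pose, the force, the opening and the grip force at its end. only (a regular expression) keeps the lines of the reply that match it, lines (a string "A,B") keeps lines A to B, and quiet returns only ok. Input that does not fit is refused with a message, and nothing moves.
- arm.read_state(): the state, without advancing time (a new reading comes with each control period).
- eyes.get_image(name): name is "scene" or "top"; returns the picture (384x512x3 uint8, blue, green, red); there is no depth.
- eyes.get_calibration(name): a dict with "K" (3x3 intrinsics, pixels), "rvec" (rotation vector, rad) and "tvec" (3), from world to camera coordinates, as OpenCV has them. Camera axes: x right, y down, z forward; pixel columns grow to the right and rows downward; lengths in mm; the calibration is good to about 2 mm. A picture is of the moment at which its call begins. get_calibration takes no time and is no camera call.
- ticket.job_done(): hands the job in; it is judged then, once.
The state is a dict: "clock": time; "joints": joint angles; "joint_vel": joint speeds; "joint_efforts": joint torques, N m; "position": TCP position; "ee_rot": TCP orientation; "contact_force": force on the tool from outside, world axes, zero at the start; "wrist_torque": the same for the moment, N m; "gripper_width": finger opening in mm; "grasp_force": force on a finger pad.
Only numpy, scipy, OpenCV 4.12 (cv2) and the standard library are available. Lean on these libraries where they do the work, as an engineer would, in place of code of your own. Each camera call takes 0.05 s, during which the arm holds its last target. There are 200 camera calls.

## Working session

There is one attempt and no reset: what is moved stays moved. The work goes in short steps, Python scripts to look and compute and a tool call to move; the robot and the scene stay as the last step left them, time stands still between calls to the robot, and variables do not carry over. Pictures are saved under pics/ and viewed, at most 10 in all, crops included, and the job is handed in when it is done.

```bash
ls; mkdir -p pics; python3 - <<'E'
from bench import arm, eyes, ticket
import cv2,numpy as np
for n in("scene","top"):
    cv2.imwrite(f"pics/{n}0.png",eyes.get_image(n))
    c=eyes.get_calibration(n);R=cv2.Rodrigues(np.array(c["rvec"],float))[0]
    print(n,c["K"],"cam at",(-R.T@np.array(c["tvec"]).ravel()).round(),"fwd",R[2].round(2))
s=arm.read_state();print(s)
E
```

```text
bench.py
pics
scene [[348.85772688   0.         257.02586661]
 [  0.         348.85772688 198.35556802]
 [  0.           0.           1.        ]] cam at [1002.  143.  931.] fwd [-0.44 -0.21 -0.87]
top [[361.10874763   0.         254.66619571]
 [  0.         361.10874763 189.82632306]
 [  0.           0.           1.        ]] cam at [ 447.  -86. 1011.] fwd [ 0.16  0.02 -0.99]
{'clock': 0.1, 'joints': array([-9.89426412e-01,  3.85477620e-01,  6.77644635e-03, -4.03780877e-04,
       -1.19398215e+00, -2.58557089e-01]), 'joint_vel': array([ 0.00089995, -0.00248104,  0.00296094,  0.00134944, -0.00018428,
       -0.00041681]), 'joint_efforts': array([-6.70677819e-04, -3.93319237e+01,  1.88930476e+01,  4.19799507e+00,
       -2.57163905e-03,  1.07451132e-05]), 'position': array([ 198.10982064, -592.27122558,  247.34225566]), 'ee_rot': array([-1.60632926e-01,  9.87013747e-01,  9.38025017e-04, -2.13340790e-04]), 'contact_force': array([-0.28394291, -0.17494204,  0.12690344]), 'wrist_torque': array([ 0.01203725,  0.0122286 , -0.02331749]), 'grasp_force': 0.0, 'gripper_width': 85.16042487133751}
```

View pics/scene0.png

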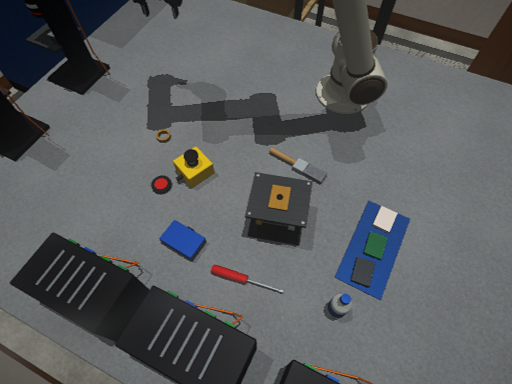

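View pics/top0.png

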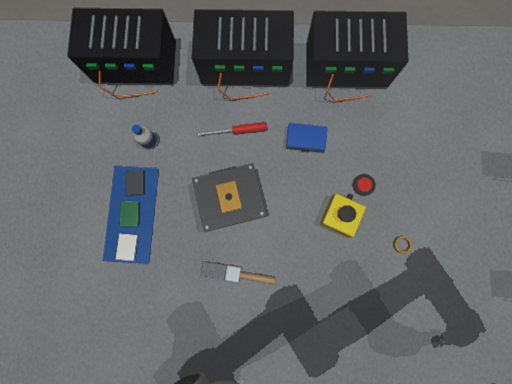

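The scene view shows the white, green and dark plates at about (385,218), (375,245) and (363,270), the pad at (280,197) and the plunger at (191,156). The top view shows them at (127,247), (130,213), (135,182), (229,197) and (347,214).

```bash
cat > h.py <<'E'
import cv2,numpy as np
from bench import arm, eyes, ticket
def cal(n):
    c=eyes.get_calibration(n);return np.array(c["K"],float),np.array(c["rvec"],float).ravel(),np.array(c["tvec"],float).ravel()
def ray(n,uv):
    K,r,t=cal(n);R=cv2.Rodrigues(r)[0];uv=np.atleast_2d(uv)
    d=np.c_[uv,np.ones(len(uv))]@np.linalg.inv(K).T@R
    return -R.T@t,d
def plane(n,uv,z):
    o,d=ray(n,uv);return o+d*((z-o[2])/d[:,2])[:,None]
def tri(uvs,uvt):
    P=[K@np.c_[cv2.Rodrigues(r)[0],t] for K,r,t in(cal("scene"),cal("top"))]
    X=cv2.triangulatePoints(*P,np.array(uvs,float).reshape(2,1),np.array(uvt,float).reshape(2,1));return (X[:3]/X[3]).ravel()
def blob(img,c,lo,hi,r=22,close=0):
    m=cv2.inRange(cv2.cvtColor(img,cv2.COLOR_BGR2HSV),np.array(lo),np.array(hi))
    k=np.zeros_like(m);cv2.circle(k,c,r,255,-1);m&=k
    if close:m=cv2.morphologyEx(m,cv2.MORPH_CLOSE,np.ones((close,close)))
    n,l,s,_=cv2.connectedComponentsWithStats(m)
    i=1+np.argmax(s[1:,4]);ys,xs=np.nonzero(l==i);return np.c_[xs,ys].astype(float)
def rect(n,pts,z):
    """centroid, size (from 2nd moments) and long-axis yaw on the plane z"""
    p=plane(n,pts,z)[:,:2];c=p.mean(0);w,v=np.linalg.eigh(np.cov(p.T))
    a=np.arctan2(*v[::-1,1]);return c,np.sqrt(12*w[::-1]),(a+np.pi/2)%np.pi-np.pi/2
E
python3 - <<'E'
import cv2,numpy as np
S,T=cv2.imread("pics/scene0.png"),cv2.imread("pics/top0.png")
f=lambda im,x,y,w=24:cv2.resize(im[y-w:y+w,x-w:x+w],(260,260),interpolation=cv2.INTER_NEAREST)
cv2.imwrite("pics/crops.png",np.vstack([np.hstack([f(S,380,231),f(S,280,197),f(S,191,156)]),np.hstack([f(T,129,230),f(T,229,197),f(T,347,214)])]))
for im,pts in((S,[(385,218),(375,245),(272,197),(191,156)]),(T,[(127,247),(130,213),(221,197),(347,214)])):
    h=cv2.cvtColor(im,cv2.COLOR_BGR2HSV)
    for x,y in pts:print(x,y,[h[y,x+d].tolist() for d in range(-14,15,4)])
E
```

```text
385 218 [[109, 177, 130], [128, 7, 138], [14, 24, 213], [15, 24, 213], [15, 26, 213], [15, 26, 213], [113, 53, 148], [109, 175, 125]]
375 245 [[109, 184, 133], [108, 170, 96], [70, 140, 100], [71, 138, 98], [71, 139, 99], [70, 139, 99], [90, 136, 86], [110, 184, 133]]
272 197 [[100, 12, 65], [80, 12, 64], [90, 12, 64], [18, 146, 131], [19, 175, 165], [105, 15, 35], [14, 60, 47], [18, 175, 162]]
191 156 [[102, 11, 118], [25, 222, 221], [10, 21, 37], [23, 27, 38], [15, 26, 39], [116, 64, 32], [25, 216, 216], [24, 196, 194]]
127 247 [[108, 167, 133], [109, 21, 171], [27, 12, 198], [34, 9, 198], [43, 9, 201], [48, 6, 204], [109, 155, 130], [109, 162, 140]]
130 213 [[108, 166, 134], [92, 125, 100], [71, 123, 106], [72, 125, 106], [71, 119, 107], [71, 118, 112], [109, 169, 131], [108, 170, 132]]
221 197 [[98, 12, 83], [90, 9, 81], [100, 9, 82], [19, 155, 166], [19, 155, 170], [113, 16, 63], [5, 22, 69], [19, 153, 170]]
347 214 [[24, 188, 186], [24, 167, 124], [30, 12, 66], [30, 16, 64], [30, 8, 61], [15, 9, 59], [27, 190, 193], [27, 196, 200]]
```

View pics/crops.png

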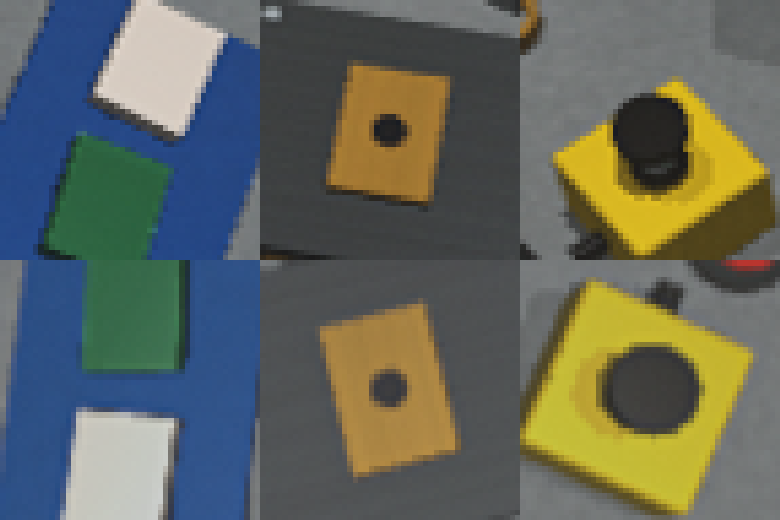

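The crops show clean bright top faces with darker side faces, so I can use thresholds on the top faces. The cap is a clear disc in the top view.

```bash
cat > m.py <<'E'
from h import *
C=dict(white=((0,0,172),(180,85,255)),green=((55,70,80),(92,255,150)),pad=((8,80,100),(28,255,255)),cap=((0,0,0),(180,110,85)))
E
python3 - <<'E'
from m import *
S,T=cv2.imread("pics/scene0.png"),cv2.imread("pics/top0.png")
for k,cs,ct,z in(("white",(385,218),(127,247),16),("green",(375,245),(130,213),16),("pad",(280,197),(229,197),126),("cap",(191,155),(347,214),91)):
    b={}
    for n,im,c in(("scene",S,cs),("top",T,ct)):
        b[n]=blob(im,c,*C[k],r=20,close=9 if k=="pad" else 0)
        c2,s,a=rect(n,b[n],z);print(k,n,b[n].mean(0).round(1),c2.round(1),s.round(1),round(a,3))
    print("   tri",tri(b["scene"].mean(0),b["top"].mean(0)).round(1))
E
```

```text
white scene [385.  218.3] [441.1 281.4] [69.1 47.7] -0.095
white top [125.9 246.6] [438.9 280.6] [68.8 48.3] -0.065
   tri [438.8 282.1  12.1]
green scene [375.6 244.7] [532.4 281.2] [68.9 48.7] 0.053
green top [128.7 213.6] [529.3 279.9] [71.  48.7] 0.021
   tri [529.7 282.   10.4]
pad scene [279.2 196.9] [571.2  -3.7] [70.3 51.3] 0.262
pad top [228.3 196.4] [568.3  -5.1] [71.4 51.3] 0.27
   tri [568.9  -4.6 121.2]
cap scene [190.9 157.1] [ 545.5 -299. ] [56.9 33.6] 0.795
cap top [346.6 213.5] [ 535.6 -304.9] [38.7 35.6] -1.449
   tri [ 536.9 -308.2   74.6]
```

```bash
cat > d.py <<'E'
import sys,numpy as np
from scipy.spatial.transform import Rotation as Ro
from bench import arm, eyes, ticket
# d.py x y z ytool_angle : shift and turn in tool axes from the measured pose
s=arm.read_state();R=Ro.from_quat(s["ee_rot"]);p=s["position"]
y=R.as_matrix()[:,1];cur=np.arctan2(y[1],y[0])
a=list(map(float,sys.argv[1:]));
for k in range(0,len(a),4):
    x,yy,z,w=a[k:k+4];w=cur+(w-cur+np.pi/2)%np.pi-np.pi/2
    G=Ro.from_matrix(np.c_[[np.sin(w),-np.cos(w),0],[np.cos(w),np.sin(w),0],[0,0,-1]])
    print((R.inv().apply(np.array([x,yy,z])-p)).round(1),(R.inv()*G).as_rotvec().round(3))
print("pos",p.round(1),"yang",cur.round(3),"j",s["joints"].round(2),"w",round(s["gripper_width"],1),"F",s["contact_force"].round(1))
E
python3 d.py 420 -100 230 1.7 440 281 130 1.491
```

```text
Traceback (most recent call last):
  File "d.py", line 10, in <module>
    G=Ro.from_matrix(np.c_[[np.sin(w),-np.cos(w),0],[np.cos(w),np.sin(w),0],[0,0,-1]])
  File "scipy/spatial/transform/_rotation.pyx", line 1143, in scipy.spatial.transform._rotation.Rotation.from_matrix
ValueError: Non-positive determinant (left-handed or null coordinate frame) in rotation matrix 0: [[ 0.99166481 -0.12884449  0.        ]
 [ 0.12884449  0.99166481  0.        ]
 [ 0.          0.         -1.        ]].
```

```bash
sed -i 's/\[np.sin(w),-np.cos(w),0\]/[-np.sin(w),np.cos(w),0]/' d.py
python3 d.py 420 -100 230 1.7 440 281 130 1.491
```

```text
[-366.5  396.5   18.1] [ 0.002 -0.     0.193]
[-506.3  751.3  118.7] [ 0.002 -0.001  0.402]
pos [ 198.1 -592.3  247.3] yang 1.893 j [-0.99  0.39  0.01 -0.   -1.19 -0.26] w 85.2 F [-0.3 -0.2  0.1]
```

The manual's scale: shifts go in shares of 750 mm and turns go in shares of pi rad. Converting my numbers, 396 mm is 0.528, -366 mm is -0.488, 0.19 rad is 0.0605.

{"op": "jog_arm", "data": {
  "deltas": {"plan": [[-0.488, 0.528, 0.024, 0, 0, 0.0605], [-0.488, 0.528, 0.024, 0, 0, 0.0605], [-0.488, 0.528, 0.024, 0, 0, 0.0605], [-0.488, 0.528, 0.024, 0, 0, 0.0605], [-0.488, 0.528, 0.024, 0, 0, 0.0605], [-0.488, 0.528, 0.024, 0, 0, 0.0605], [-0.488, 0.528, 0.024, 0, 0, 0.0605], [-0.488, 0.528, 0.024, 0, 0, 0.0605], [-0.488, 0.528, 0.024, 0, 0, 0.0605], [-0.488, 0.528, 0.024, 0, 0, 0.0605]]},
  "aperture": 85
}}

```text
clock: 1.1
position: [403.3, -135.8, 231.7]
ee_rot: [-0.066, 0.998, 0.0, 0.0]
contact_force: [0.7, -1.8, -0.3]
gripper_width: 85.3
grasp_force: 0.0
```

```bash
python3 d.py 440 281 130 1.491
```

```text
[-91.6 408.3 101.7] [0.    0.    0.213]
pos [ 403.3 -135.8  231.7] yang 1.704 j [ 0.06  0.05 -0.47 -0.   -1.04 -1.5 ] w 85.3 F [ 0.7 -1.8 -0.3]
```

Scaled: 408 mm is 0.544, 100 mm is 0.1333, 0.21 rad is 0.0668.

{"op": "jog_arm", "data": {
  "deltas": {"plan": [[-0.1227, 0.544, 0.1333, 0, 0, 0.0668], [-0.1227, 0.544, 0.1333, 0, 0, 0.0668], [-0.1227, 0.544, 0.1333, 0, 0, 0.0668], [-0.1227, 0.544, 0.1333, 0, 0, 0.0668], [-0.1227, 0.544, 0.1333, 0, 0, 0.0668], [-0.1227, 0.544, 0.1333, 0, 0, 0.0668], [-0.1227, 0.544, 0.1333, 0, 0, 0.0668], [-0.1227, 0.544, 0.1333, 0, 0, 0.0668], [-0.1227, 0.544, 0.1333, 0, 0, 0.0668], [-0.1227, 0.544, 0.1333, 0, 0, 0.0668]]},
  "aperture": 85
}}

```text
clock: 2.1
position: [440.5, 282.7, 129.9]
ee_rot: [0.036, 0.999, -0.0, -0.0]
contact_force: [-0.9, 0.4, -0.7]
gripper_width: 85.1
grasp_force: 0.0
```

{"op": "jog_arm", "data": {
  "deltas": {"plan": [[0, 0, 0, 0, 0, 0], [0, 0, 0, 0, 0, 0]]}
}}

```text
clock: 2.3
position: [440.0, 277.9, 131.5]
ee_rot: [0.039, 0.999, -0.0, -0.0]
contact_force: [-0.1, -0.2, -0.2]
gripper_width: 84.6
grasp_force: 0.0
```

```bash
python3 d.py 440 281 60 1.491 440 281 18 1.491
```

```text
[ 0.2  3.1 71.5] [-0.001 -0.001  0.002]
[  0.2   3.2 113.5] [-0.001 -0.001  0.002]
pos [440.  277.9 131.5] yang 1.493 j [ 0.88  0.33 -0.41 -0.   -0.84 -2.52] w 84.6 F [-0.1 -0.2 -0.2]
```

Scaled: 90 mm is 0.12, 75 mm is 0.1.

{"op": "jog_arm", "data": {
  "deltas": {"plan": [[0, 0.004, 0.0533, 0, 0, 0], [0, 0.004, 0.1, 0, 0, 0], [0, 0.004, 0.12, 0, 0, 0], [0, 0.004, 0.12, 0, 0, 0], [0, 0.004, 0.12, 0, 0, 0]]}
}}

```text
clock: 2.8
position: [441.1, 281.3, 42.5]
ee_rot: [0.039, 0.999, 0.0, 0.0]
contact_force: [0.3, -0.1, -0.1]
gripper_width: 85.5
grasp_force: 0.0
```

```bash
python3 d.py 440 281 18 1.491
```

```text
[ 1.1 -0.4 24.5] [0.001 0.001 0.002]
pos [441.1 281.3  42.5] yang 1.493 j [ 0.88  0.46 -0.49  0.   -0.62 -2.53] w 85.5 F [ 0.3 -0.1 -0.1]
```

```bash
python3 - <<'E'
from m import *
v=[]
for n,c in(("scene",(370,218)),("top",(129,230))):
    im=eyes.get_image(n);x,y=c;v.append(cv2.resize(im[y-45:y+45,x-50:x+50],(400,360),interpolation=cv2.INTER_NEAREST))
cv2.imwrite("pics/g1.png",np.hstack(v))
E
```

```text
(no output)
```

View pics/g1.png

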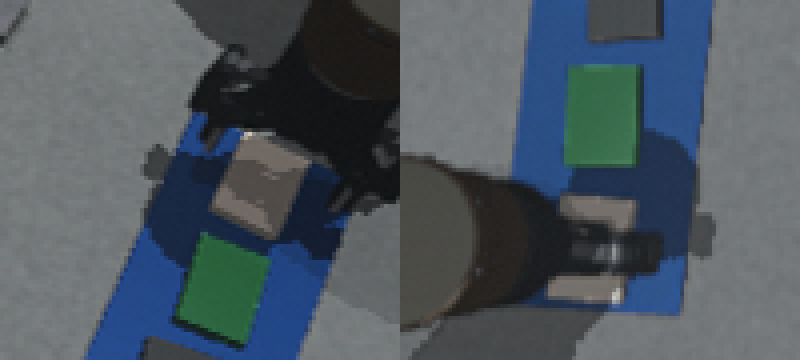

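The gripper straddles the white plate: in the crop, the fingers are either side of it at about (215,120) and (345,190), and it is centred lengthwise in the top view. I'll descend and close.

{"op": "jog_arm", "data": {
  "deltas": {"plan": [[0.0013, 0, 0.0133, 0, 0, 0], [0.0013, 0, 0.0253, 0, 0, 0], [0.0013, 0, 0.0307, 0, 0, 0], [0.0013, 0, 0.0307, 0, 0, 0]]}
}}

```text
clock: 3.3
position: [439.2, 281.4, 17.7]
ee_rot: [0.039, 0.999, -0.001, -0.001]
contact_force: [0.1, 0.4, -0.1]
gripper_width: 85.0
grasp_force: 0.0
```

{"op": "jog_arm", "data": {
  "deltas": {"plan": [[0, 0, 0, 0, 0, 0], [0, 0, 0, 0, 0, 0], [0, 0, 0, 0, 0, 0], [0, 0, 0, 0, 0, 0], [0, 0, 0, 0, 0, 0], [0, 0, 0, 0, 0, 0], [0, 0, 0, 0, 0, 0], [0, 0, 0, 0, 0, 0]]},
  "aperture": 40
}}

```text
clock: 4.1
position: [439.9, 282.3, 19.2]
ee_rot: [0.038, 0.999, 0.0, 0.0]
contact_force: [-0.5, 0.7, 5.4]
gripper_width: 48.2
grasp_force: 63.6
```

Scaled: -150 mm is -0.2, -120 mm is -0.16.

{"op": "jog_arm", "data": {
  "deltas": {"plan": [[0, 0, -0.0133, 0, 0, 0], [0, 0, -0.0533, 0, 0, 0], [0, 0, -0.1067, 0, 0, 0], [0, 0, -0.16, 0, 0, 0], [0, 0, -0.2, 0, 0, 0], [0, 0, -0.2, 0, 0, 0], [0, 0, -0.2, 0, 0, 0]]}
}}

```text
clock: 4.8
position: [439.1, 281.5, 168.9]
ee_rot: [0.039, 0.999, 0.0, -0.0]
contact_force: [-1.0, 0.2, -1.9]
gripper_width: 48.0
grasp_force: 62.9
```

```bash
python3 d.py 570 -4 165 1.837
```

```text
[-152.7 -274.5    3.6] [ 0.001 -0.    -0.344]
pos [439.1 281.5 168.9] yang 1.493 j [ 0.88  0.29 -0.36 -0.   -0.93 -2.53] w 48.0 F [-1.   0.2 -1.9]
```

Scaled: -274 mm is -0.3653, -259 mm is -0.3453, -0.344 rad is -0.1095.

{"op": "jog_arm", "data": {
  "deltas": {"plan": [[-0.0133, -0.024, 0, 0, 0, -0.0095], [-0.0387, -0.0693, 0, 0, 0, -0.0223], [-0.0653, -0.1173, 0, 0, 0, -0.0382], [-0.092, -0.1653, 0, 0, 0, -0.0541], [-0.1187, -0.2133, 0, 0, 0, -0.07], [-0.1453, -0.2613, 0, 0, 0, -0.0859], [-0.172, -0.3093, 0, 0, 0, -0.0987], [-0.192, -0.3453, 0, 0, 0, -0.1082], [-0.204, -0.3653, 0, 0, 0, -0.1095], [-0.204, -0.3653, 0, 0, 0, -0.1095]]}
}}

```text
clock: 5.8
position: [570.3, -5.4, 166.0]
ee_rot: [-0.131, 0.991, -0.0, -0.002]
contact_force: [-0.5, -0.4, -1.4]
gripper_width: 48.2
grasp_force: 62.8
```

{"op": "jog_arm", "data": {
  "deltas": {"plan": [[0, 0, 0, 0, 0, 0], [0, 0, 0, 0, 0, 0]]}
}}

```text
clock: 6.0
position: [570.1, -2.6, 167.6]
ee_rot: [-0.133, 0.991, 0.0, -0.001]
contact_force: [0.7, 0.9, -0.8]
gripper_width: 48.5
grasp_force: 62.8
```

```bash
python3 - <<'E'
from m import *
v=[]
for n,c in(("scene",(280,190)),("top",(229,197))):
    im=eyes.get_image(n);cv2.imwrite(f"pics/h1{n}.png",im);x,y=c;v.append(cv2.resize(im[y-45:y+45,x-50:x+50],(400,360),interpolation=cv2.INTER_NEAREST))
cv2.imwrite("pics/h1.png",np.hstack(v))
E
python3 d.py 569.8 -4.4 146 1.837
```

```text
[ 1.2 -1.8 22.3] [ 0.    -0.001  0.002]
pos [570.5  -2.3 168.3] yang 1.839 j [ 0.28  0.36 -0.24 -0.   -0.97 -1.58] w 48.6 F [-0.1 -0.1 -0.4]
```

View pics/h1.png

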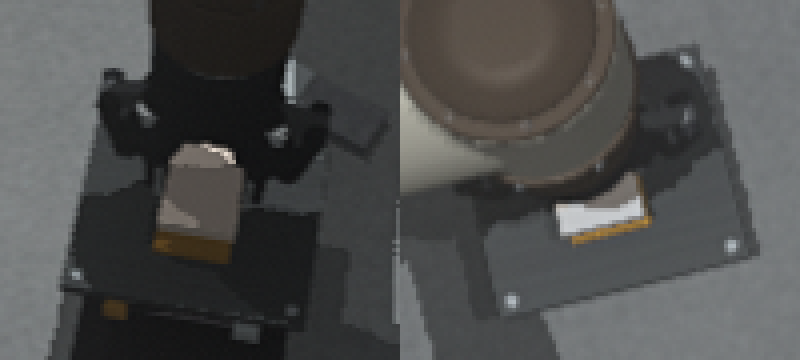

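The plate hangs over the pad, with the pad's far edge visible below it in both views. I'll lower it to about 3 mm above the pad and compare edges.

Scaled: 23 mm is 0.0307, 22 mm is 0.0293.

{"op": "jog_arm", "data": {
  "deltas": {"plan": [[0.0013, -0.0027, 0.0107, 0, 0, 0], [0.0013, -0.0027, 0.0213, 0, 0, 0], [0.0013, -0.0027, 0.0293, 0, 0, 0], [0.0013, -0.0027, 0.0307, 0, 0, 0], [0.0013, -0.0027, 0.0307, 0, 0, 0], [0.0013, -0.0027, 0.0307, 0, 0, 0]]}
}}

```text
clock: 6.7
position: [570.8, -5.3, 145.8]
ee_rot: [-0.133, 0.991, -0.0, 0.0]
contact_force: [-0.3, 0.1, -1.3]
gripper_width: 48.5
grasp_force: 62.8
```

```bash
python3 - <<'E'
from m import *
v=[]
for n,c in(("scene",(280,190)),("top",(229,205))):
    im=eyes.get_image(n);cv2.imwrite(f"pics/i1{n}.png",im);x,y=c;v.append(cv2.resize(im[y-30:y+30,x-25:x+25],(400,480),interpolation=cv2.INTER_NEAREST))
cv2.imwrite("pics/i1.png",np.hstack(v))
E
python3 d.py 569.8 -4.4 141 1.837
```

```text
[0.8 1.2 5. ] [-0.     0.001  0.001]
pos [570.8  -5.3 146. ] yang 1.838 j [ 0.27  0.39 -0.27  0.   -0.91 -1.58] w 48.5 F [ 0.5 -0.2 -1.7]
```

View pics/i1.png

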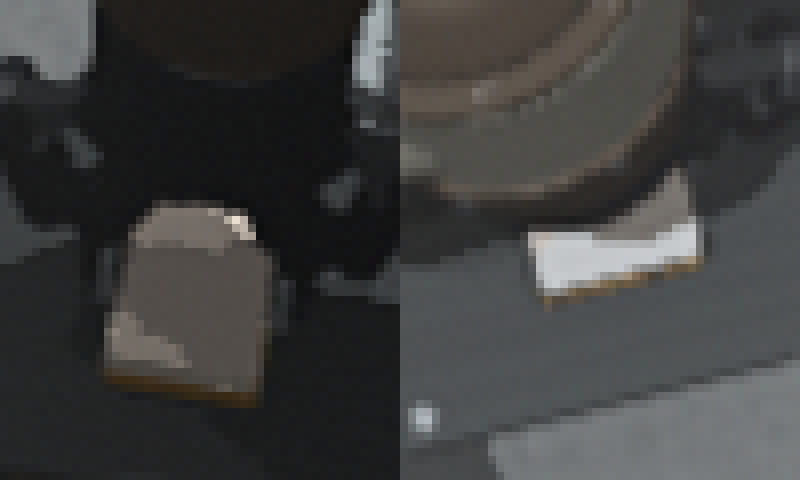

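The plate is parallel to the pad, with thin even brass slivers at its far edge: top view corners at about (222.1,212.1) and (241.5,207.5). I'll quantify this.

```bash
python3 - <<'E'
from m import *
T0,T1=cv2.imread("pics/top0.png"),cv2.imread("pics/i1top.png")
S0,S1=cv2.imread("pics/scene0.png"),cv2.imread("pics/i1scene.png")
a=.266;ex=np.array([np.cos(a),np.sin(a)]);ey=np.array([-ex[1],ex[0]])
def ext(n,pts,z,c0,band):
    p=plane(n,pts,z)[:,:2]-c0;q=np.c_[p@ex,p@ey]
    k=(q[:,0]>band[0])&(q[:,0]<band[1]);q=q[k]
    f=np.polyfit(q[:,0],q[:,1],1) if len(q)>3 else 0
    return len(q),"ymean",q[:,1].mean().round(1),"ysize",(q[:,1].std()*12**.5).round(1),"slope",np.round(f,3)
for n,i0,i1,c,c0 in(("top",T0,T1,(229,203),np.array([568.3,-5.1])),("scene",S0,S1,(280,193),np.array([571.2,-3.7]))):
    p0=blob(i0,(c[0],197),*C["pad"],r=20,close=9)
    p1=blob(i1,c,(0,0,80),(180,70,255),r=22) if n=="scene" else blob(i1,c,(0,0,150),(180,50,255),r=22)
    print(n,"pad",ext(n,p0,126,c0,(14,32)));print(n,"plate",ext(n,p1,143,c0,(14,30)))
    for nm,p,z in(("pad",p0,126),("plate",p1,143)):
        q=plane(n,p,z)[:,:2]-c0;u=q@ex;v=q@ey
        print(nm,"far edge x per y-band",[np.percentile(u[abs(v-b)<5],98).round(1) for b in(-15,-5,5,15) if (abs(v-b)<5).any()],"y range",np.percentile(v,[1,99]).round(1))
E
```

```text
top pad (145, 'ymean', np.float64(0.2), 'ysize', np.float64(51.2), 'slope', array([-0.096,  2.434]))
top plate (0, 'ymean', np.float64(nan), 'ysize', np.float64(nan), 'slope', np.int64(0))
pad far edge x per y-band [np.float64(34.0), np.float64(34.0), np.float64(34.6), np.float64(33.9)] y range [-25.2  25.1]
plate far edge x per y-band [np.float64(-25.5), np.float64(-24.4), np.float64(-19.7), np.float64(-17.4)] y range [-24.2  23.3]
scene pad (119, 'ymean', np.float64(-0.2), 'ysize', np.float64(51.0), 'slope', array([ 0.028, -0.86 ]))
scene plate (102, 'ymean', np.float64(-1.6), 'ysize', np.float64(47.6), 'slope', array([-0.075,  0.088]))
pad far edge x per y-band [np.float64(33.6), np.float64(32.8), np.float64(32.5), np.float64(33.4)] y range [-25.1  24.9]
plate far edge x per y-band [np.float64(34.1), np.float64(35.0), np.float64(34.3), np.float64(34.0)] y range [-24.4  21.2]<stdin>:9: RuntimeWarning: Mean of empty slice.
  ret = ret.dtype.type(ret / rcount)
  ret = _var(a, axis=axis, dtype=dtype, out=out, ddof=ddof,
  arrmean = um.true_divide(arrmean, div, out=arrmean,
  ret = ret.dtype.type(ret / rcount)
```

Everything agrees on a 1 mm correction. I'll set the plate down slowly.

Scaled: 3 mm is 0.004, 2 mm is 0.0027.

{"op": "jog_arm", "data": {
  "deltas": {"plan": [[0.0013, 0.0013, 0.0013, 0, 0, 0], [0.0013, 0.0013, 0.0027, 0, 0, 0], [0.0013, 0.0013, 0.004, 0, 0, 0], [0.0013, 0.0013, 0.004, 0, 0, 0], [0.0013, 0.0013, 0.004, 0, 0, 0]]}
}}

```text
clock: 7.3
position: [569.3, -4.6, 142.6]
ee_rot: [-0.133, 0.991, -0.0, -0.0]
contact_force: [0.5, 0.7, -1.2]
gripper_width: 48.2
grasp_force: 62.8
```

{"op": "jog_arm", "data": {
  "deltas": {"plan": [[0, 0, 0.0007, 0, 0, 0], [0, 0, 0.0013, 0, 0, 0], [0, 0, 0.0013, 0, 0, 0]]}
}}

```text
clock: 7.6
position: [569.3, -4.7, 141.6]
ee_rot: [-0.133, 0.991, -0.0, -0.0]
contact_force: [-1.9, -0.1, -1.4]
gripper_width: 48.4
grasp_force: 62.8
```

Scaled: 1 mm is 0.0013, 0.5 mm is 0.0007.

{"op": "jog_arm", "data": {
  "deltas": {"plan": [[0, 0, 0.0007, 0, 0, 0], [0, 0, 0.0013, 0, 0, 0], [0, 0, 0.0013, 0, 0, 0]]}
}}

```text
clock: 7.9
position: [569.4, -4.7, 141.3]
ee_rot: [-0.133, 0.991, -0.0, 0.0]
contact_force: [-2.0, 0.6, 3.9]
gripper_width: 48.6
grasp_force: 63.3
```

{"op": "jog_arm", "data": {
  "deltas": {"plan": [[0, 0, 0.0004, 0, 0, 0], [0, 0, 0.0008, 0, 0, 0], [0, 0, 0.0008, 0, 0, 0]]}
}}

```text
clock: 8.2
position: [569.4, -4.6, 141.3]
ee_rot: [-0.133, 0.991, -0.0, 0.0]
contact_force: [-4.2, 0.7, 6.8]
gripper_width: 48.5
grasp_force: 63.7
```

{"op": "jog_arm", "data": {
  "deltas": {"plan": [[0, 0, 0, 0, 0, 0], [0, 0, 0, 0, 0, 0], [0, 0, 0, 0, 0, 0], [0, 0, 0, 0, 0, 0], [0, 0, 0, 0, 0, 0], [0, 0, 0, 0, 0, 0]]},
  "aperture": 85
}}

```text
clock: 8.8
position: [569.4, -4.6, 140.0]
ee_rot: [-0.133, 0.991, -0.0, -0.0]
contact_force: [0.6, 0.3, -0.2]
gripper_width: 84.9
grasp_force: 0.0
```

{"op": "jog_arm", "data": {
  "deltas": {"plan": [[0, 0, -0.0133, 0, 0, 0], [0, 0, -0.0533, 0, 0, 0], [0, 0, -0.0933, 0, 0, 0], [0, 0, -0.1067, 0, 0, 0], [0, 0, -0.1067, 0, 0, 0]]}
}}

```text
clock: 9.3
position: [570.2, -4.4, 222.3]
ee_rot: [-0.133, 0.991, 0.0, 0.002]
contact_force: [0.2, 0.5, -0.7]
gripper_width: 85.1
grasp_force: 0.0
```

```bash
python3 d.py 530.8 280.5 130 1.608
```

```text
[-36.7 285.2  92.5] [0.    0.005 0.23 ]
pos [570.2  -4.4 222.3] yang 1.838 j [ 0.28  0.31 -0.17  0.   -1.08 -1.58] w 85.1 F [ 0.2  0.5 -0.7]
```

Next I'll go over the green plate, coming down only at the end of the move, and measure the white plate on the pad on the way.

Scaled: 285 mm is 0.38, 278 mm is 0.3707, 0.23 rad is 0.0732.

{"op": "jog_arm", "data": {
  "deltas": {"plan": [[-0.0053, 0.0373, 0, 0, 0, 0.0095], [-0.012, 0.0933, 0, 0, 0, 0.0191], [-0.02, 0.1547, 0, 0, 0, 0.0318], [-0.028, 0.216, 0.0133, 0, 0, 0.0446], [-0.036, 0.2773, 0.04, 0, 0, 0.0573], [-0.044, 0.3333, 0.0733, 0, 0, 0.0668], [-0.0493, 0.3707, 0.1067, 0, 0, 0.0732], [-0.0493, 0.38, 0.1213, 0, 0, 0.0732], [-0.0493, 0.38, 0.1213, 0, 0, 0.0732], [-0.0493, 0.38, 0.1213, 0, 0, 0.0732]]}
}}

```text
clock: 10.3
position: [529.9, 279.2, 128.9]
ee_rot: [-0.018, 1.0, -0.0, -0.0]
contact_force: [0.4, -0.4, -0.1]
gripper_width: 85.2
grasp_force: 0.0
```

```bash
python3 d.py 530.8 280.5 40 1.608; python3 - <<'E'
from m import *
for n,c in(("scene",(279,192)),("top",(228,196))):
    im=eyes.get_image(n);cv2.imwrite(f"pics/j1{n}.png",im)
    b=blob(im,c,*C["white"],r=22);print(n,len(b),*[np.round(x,3) for x in rect(n,b,138)])
E
```

```text
[-1.   1.4 88.9] [-0.001 -0.001 -0.001]
pos [529.9 279.2 128.9] yang 1.607 j [ 0.76  0.45 -0.21  0.   -0.91 -2.29] w 85.2 F [ 0.4 -0.4 -0.1]
scene 425 [570.997  -3.141] [68.615 48.642] 0.271
top 556 [568.517  -4.845] [68.974 48.839] 0.26
```

The ceramic plate is within about 0.5 mm of the pad's centre. Now the glass.

{"op": "jog_arm", "data": {
  "deltas": {"plan": [[-0.0013, 0.0013, 0.04, 0, 0, 0], [-0.0013, 0.0013, 0.0867, 0, 0, 0], [-0.0013, 0.0013, 0.1267, 0, 0, 0], [-0.0013, 0.0013, 0.1413, 0, 0, 0], [-0.0013, 0.0013, 0.1453, 0, 0, 0], [-0.0013, 0.0013, 0.1453, 0, 0, 0], [-0.0013, 0.0013, 0.1453, 0, 0, 0]]}
}}

```text
clock: 11.1
position: [532.0, 281.7, 21.9]
ee_rot: [-0.018, 1.0, 0.001, 0.001]
contact_force: [0.5, -0.7, 0.6]
gripper_width: 85.3
grasp_force: 0.0
```

```bash
python3 d.py 530.8 280.5 19 1.608
```

```text
[ 1.2 -1.2  2.9] [ 0.002  0.003 -0.   ]
pos [532.  281.7  21.9] yang 1.608 j [ 0.76  0.59 -0.3   0.   -0.68 -2.29] w 85.3 F [ 0.5 -0.7  0.6]
```

Scaled: 1.5 mm is 0.002, -1 mm is -0.0013.

{"op": "jog_arm", "data": {
  "deltas": {"plan": [[0.0013, -0.0013, 0.002, 0, 0, 0], [0.0013, -0.0013, 0.002, 0, 0, 0]]}
}}

```text
clock: 11.3
position: [530.0, 280.2, 19.4]
ee_rot: [-0.018, 1.0, 0.0, 0.0]
contact_force: [-0.6, -1.5, -0.2]
gripper_width: 84.8
grasp_force: 0.0
```

{"op": "jog_arm", "data": {
  "deltas": {"plan": [[0, 0, 0, 0, 0, 0], [0, 0, 0, 0, 0, 0], [0, 0, 0, 0, 0, 0], [0, 0, 0, 0, 0, 0], [0, 0, 0, 0, 0, 0], [0, 0, 0, 0, 0, 0], [0, 0, 0, 0, 0, 0], [0, 0, 0, 0, 0, 0]]},
  "aperture": 40
}}

```text
clock: 12.1
position: [530.2, 280.4, 19.1]
ee_rot: [-0.019, 1.0, 0.0, 0.0]
contact_force: [0.0, 1.4, 5.6]
gripper_width: 48.5
grasp_force: 64.0
```

{"op": "jog_arm", "data": {
  "deltas": {"plan": [[0, 0, -0.0133, 0, 0, 0], [0, 0, -0.0533, 0, 0, 0], [0, 0, -0.1067, 0, 0, 0], [0, 0, -0.16, 0, 0, 0], [0, 0, -0.204, 0, 0, 0], [0, 0, -0.204, 0, 0, 0], [0, 0, -0.204, 0, 0, 0]]}
}}

```text
clock: 12.8
position: [529.4, 279.8, 171.9]
ee_rot: [-0.018, 1.0, 0.0, -0.0]
contact_force: [-0.4, -0.8, -1.4]
gripper_width: 48.3
grasp_force: 63.4
```

```bash
python3 d.py 569.8 -4.4 172 1.837
```

```text
[ -30.1 -285.5   -0.4] [ 0.001 -0.    -0.23 ]
pos [529.4 279.8 171.9] yang 1.607 j [ 0.76  0.4  -0.17 -0.   -1.   -2.29] w 48.3 F [-0.4 -0.8 -1.4]
```

Scaled: -285.5 mm is -0.3807, -281 mm is -0.3747, -0.23 rad is -0.0732.

{"op": "jog_arm", "data": {
  "deltas": {"plan": [[-0.0027, -0.024, 0, 0, 0, -0.0064], [-0.0067, -0.0667, 0, 0, 0, -0.0159], [-0.012, -0.1133, 0, 0, 0, -0.0255], [-0.0173, -0.1667, 0, 0, 0, -0.035], [-0.0227, -0.22, 0, 0, 0, -0.0446], [-0.028, -0.2733, 0, 0, 0, -0.0541], [-0.0333, -0.32, 0, 0, 0, -0.0637], [-0.0373, -0.356, 0, 0, 0, -0.07], [-0.04, -0.3747, 0, 0, 0, -0.0732], [-0.04, -0.3807, 0, 0, 0, -0.0732]]}
}}

```text
clock: 13.8
position: [569.1, -5.9, 169.3]
ee_rot: [-0.132, 0.991, -0.0, -0.002]
contact_force: [-0.0, 0.4, -1.0]
gripper_width: 48.3
grasp_force: 63.3
```

{"op": "jog_arm", "data": {
  "deltas": {"plan": [[0, 0, 0.0107, 0, 0, 0], [0, 0, 0.016, 0, 0, 0], [0, 0, 0.016, 0, 0, 0], [0, 0, 0.016, 0, 0, 0]]}
}}

```text
clock: 14.2
position: [570.2, -3.4, 159.2]
ee_rot: [-0.134, 0.991, -0.0, -0.0]
contact_force: [-0.3, 0.6, -1.1]
gripper_width: 48.2
grasp_force: 63.3
```

```bash
python3 d.py 569.8 -4.4 153 1.837
python3 - <<'E'
from m import *
v=[]
for n,c in(("scene",(280,190)),("top",(229,205))):
    im=eyes.get_image(n);cv2.imwrite(f"pics/k1{n}.png",im);x,y=c;v.append(cv2.resize(im[y-30:y+30,x-25:x+25],(400,480),interpolation=cv2.INTER_NEAREST))
cv2.imwrite("pics/k1.png",np.hstack(v))
E
```

```text
[ 0.7 -0.9  6.2] [-0.    -0.001  0.002]
pos [570.2  -3.4 159.2] yang 1.839 j [ 0.28  0.37 -0.25 -0.   -0.95 -1.58] w 48.2 F [-0.3  0.6 -1.1]
```

View pics/k1.png

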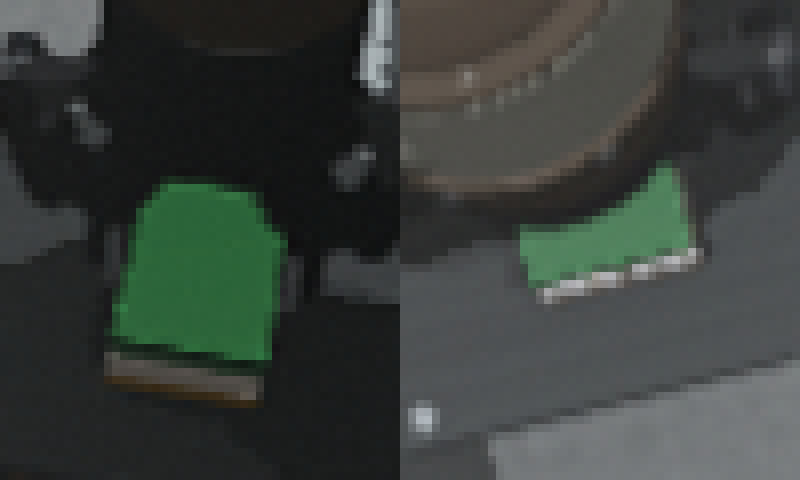

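The glass hovers parallel above the white plate, which shows as a thin even strip at the far edge. I'll check the offset numerically.

```bash
python3 - <<'E'
from m import *
a=.266;ex=np.array([np.cos(a),np.sin(a)]);ey=np.array([-ex[1],ex[0]])
for n,c,c0 in(("top",(229,203),np.array([568.5,-4.9])),("scene",(280,193),np.array([571.0,-3.3]))):
    w=blob(cv2.imread(f"pics/j1{n}.png"),c,*C["white"],r=26);g=blob(cv2.imread(f"pics/k1{n}.png"),c,(50,60,60),(92,255,255),r=26)
    for nm,p,z in(("white",w,138),("green",g,156.5)):
        q=plane(n,p,z)[:,:2]-c0;u=q@ex;v=q@ey;k=(u>5)&(u<28)
        print(n,nm,"far x",[np.percentile(u[abs(v-b)<5],98).round(1) for b in(-15,-5,5,15)],"y",v[k].mean().round(1),"rng",np.percentile(v[k],[1,99]).round(1),k.sum())
E
```

```text
top white far x [np.float64(33.3), np.float64(32.7), np.float64(33.2), np.float64(33.2)] y 0.1 rng [-23.4  23.8] 184<stdin>:7: RuntimeWarning: Mean of empty slice.
  ret = ret.dtype.type(ret / rcount)
Traceback (most recent call last):
IndexError: index -1 is out of bounds for axis 0 with size 0
```

```bash
python3 - <<'E'
from m import *
a=.266;ex=np.array([np.cos(a),np.sin(a)]);ey=np.array([-ex[1],ex[0]])
for n,c,c0,s,lo in(("top",(229,203),np.array([568.5,-4.9]),-1,25),("scene",(280,193),np.array([571.0,-3.3]),1,8)):
    w=blob(cv2.imread(f"pics/j1{n}.png"),c,*C["white"],r=26);g=blob(cv2.imread(f"pics/k1{n}.png"),c,(50,60,60),(92,255,255),r=26)
    for nm,p,z in(("white",w,138),("green",g,156.5)):
        q=plane(n,p,z)[:,:2]-c0;u=s*(q@ex);v=q@ey;k=(u>lo)&(u<31)
        print(n,nm,"end x",[float(np.percentile(u[abs(v-b)<5],98).round(1)) for b in(-15,-5,5,15) if (abs(v-b)<5).any()],"y",v[k].mean().round(1),"rng",np.percentile(v[k],[1,99]).round(1),k.sum())
E
```

```text
top white end x [32.5, 32.5, 32.5, 32.5] y 0.3 rng [-23.9  23.8] 50
top green end x [32.1, 33.0, 32.3, 32.3] y 1.8 rng [-22.6  25.2] 55
scene white end x [31.4, 32.3, 32.7, 31.7] y 0.4 rng [-23.6  24. ] 147
scene green end x [35.7, 34.7, 34.6, 35.6] y 0.3 rng [-24.4  25. ] 158
```

Scaled: 4 mm is 0.0053, 2.5 mm is 0.0033.

{"op": "jog_arm", "data": {
  "deltas": {"plan": [[0.0013, -0.0013, 0.0013, 0, 0, 0], [0.0013, -0.0013, 0.0033, 0, 0, 0], [0.0013, -0.0013, 0.0053, 0, 0, 0], [0.0013, -0.0013, 0.0053, 0, 0, 0], [0.0013, -0.0013, 0.0053, 0, 0, 0]]}
}}

```text
clock: 14.8
position: [569.7, -5.5, 155.5]
ee_rot: [-0.133, 0.991, -0.0, -0.0]
contact_force: [0.6, -0.1, -0.5]
gripper_width: 48.7
grasp_force: 63.3
```

{"op": "jog_arm", "data": {
  "deltas": {"plan": [[0, 0, 0.0007, 0, 0, 0], [0, 0, 0.0013, 0, 0, 0], [0, 0, 0.0013, 0, 0, 0]]}
}}

```text
clock: 15.1
position: [569.6, -5.4, 154.5]
ee_rot: [-0.133, 0.991, 0.0, -0.0]
contact_force: [-0.6, 1.3, -0.5]
gripper_width: 48.1
grasp_force: 63.3
```

{"op": "jog_arm", "data": {
  "deltas": {"plan": [[0, 0, 0.0007, 0, 0, 0], [0, 0, 0.0013, 0, 0, 0], [0, 0, 0.0013, 0, 0, 0]]}
}}

```text
clock: 15.4
position: [569.6, -5.4, 153.5]
ee_rot: [-0.133, 0.991, 0.0, -0.0]
contact_force: [0.9, 0.2, -2.0]
gripper_width: 48.6
grasp_force: 63.3
```

Scaled: 0.7 mm is 0.0009, 0.4 mm is 0.0005.

{"op": "jog_arm", "data": {
  "deltas": {"plan": [[0, 0.0009, 0, 0, 0, 0], [0, 0.0009, 0.0005, 0, 0, 0], [0, 0.0009, 0.0005, 0, 0, 0]]}
}}

```text
clock: 15.7
position: [569.5, -4.7, 153.2]
ee_rot: [-0.133, 0.991, 0.0, 0.0]
contact_force: [-0.7, -0.1, -0.4]
gripper_width: 48.6
grasp_force: 63.4
```

{"op": "jog_arm", "data": {
  "deltas": {"plan": [[0, 0, 0.0005, 0, 0, 0], [0, 0, 0.0005, 0, 0, 0], [0, 0, 0.0005, 0, 0, 0]]}
}}

```text
clock: 16.0
position: [569.5, -4.7, 153.1]
ee_rot: [-0.133, 0.991, -0.0, 0.0]
contact_force: [-2.0, 0.1, 1.6]
gripper_width: 48.7
grasp_force: 63.6
```

{"op": "jog_arm", "data": {
  "deltas": {"plan": [[0, 0, 0.0005, 0, 0, 0], [0, 0, 0.0005, 0, 0, 0], [0, 0, 0.0005, 0, 0, 0]]}
}}

```text
clock: 16.3
position: [569.5, -4.7, 153.1]
ee_rot: [-0.133, 0.991, -0.0, 0.0]
contact_force: [-3.3, 1.1, 5.2]
gripper_width: 48.4
grasp_force: 64.0
```

{"op": "jog_arm", "data": {
  "deltas": {"plan": [[0, 0, 0, 0, 0, 0], [0, 0, 0, 0, 0, 0], [0, 0, 0, 0, 0, 0], [0, 0, 0, 0, 0, 0], [0, 0, 0, 0, 0, 0], [0, 0, 0, 0, 0, 0]]},
  "aperture": 85
}}

```text
clock: 16.9
position: [569.5, -4.7, 152.2]
ee_rot: [-0.133, 0.991, -0.0, -0.0]
contact_force: [0.2, -0.0, 0.1]
gripper_width: 85.1
grasp_force: 0.0
```

{"op": "jog_arm", "data": {
  "deltas": {"plan": [[0, 0, -0.0133, 0, 0, 0], [0, 0, -0.0533, 0, 0, 0], [0, 0, -0.0933, 0, 0, 0], [0, 0, -0.1067, 0, 0, 0], [0, 0, -0.1067, 0, 0, 0]]}
}}

```text
clock: 17.4
position: [570.4, -4.5, 234.7]
ee_rot: [-0.133, 0.991, 0.0, 0.002]
contact_force: [-0.9, -0.2, 0.1]
gripper_width: 84.9
grasp_force: 0.0
```

```bash
python3 d.py 537 -304.5 140 1.837
```

```text
[ 111.7 -280.6   94.2] [-0.     0.005  0.001]
pos [570.4  -4.5 234.7] yang 1.838 j [ 0.28  0.3  -0.15  0.   -1.11 -1.58] w 84.9 F [-0.9 -0.2  0.1]
```

Scaled: -281 mm is -0.3747, -268 mm is -0.3573.

{"op": "jog_arm", "data": {
  "deltas": {"plan": [[0.0147, -0.0373, 0, 0, 0, 0], [0.036, -0.0933, 0, 0, 0, 0], [0.06, -0.1493, 0, 0, 0, 0], [0.0827, -0.208, 0.0133, 0, 0, 0], [0.1053, -0.2653, 0.04, 0, 0, 0], [0.1253, -0.3173, 0.0733, 0, 0, 0], [0.1413, -0.3573, 0.1067, 0, 0, 0], [0.1493, -0.3747, 0.1227, 0, 0, 0], [0.1493, -0.3747, 0.1227, 0, 0, 0], [0.1493, -0.3747, 0.1227, 0, 0, 0]]},
  "aperture": 0
}}

```text
clock: 18.4
position: [535.5, -304.9, 139.9]
ee_rot: [-0.133, 0.991, 0.0, -0.0]
contact_force: [0.4, 0.1, 0.9]
gripper_width: -0.2
grasp_force: 0.0
```

{"op": "jog_arm", "data": {
  "deltas": {"plan": [[0, 0, 0, 0, 0, 0], [0, 0, 0, 0, 0, 0], [0, 0, 0, 0, 0, 0]]}
}}

```text
clock: 18.7
position: [536.2, -304.4, 141.4]
ee_rot: [-0.134, 0.991, -0.0, 0.001]
contact_force: [0.3, -0.1, 1.3]
gripper_width: 0.4
grasp_force: 0.0
```

```bash
python3 d.py 537 -304.5 112 1.837; python3 - <<'E'
from m import *
for n,c in(("scene",(280,188)),("top",(229,196))):
    im=eyes.get_image(n);cv2.imwrite(f"pics/l1{n}.png",im)
    b=blob(im,c,(50,60,85),(92,255,255),r=24);print(n,len(b),*[np.round(x,3) for x in rect(n,b,150)])
    x,y=(205,156) if n=="scene" else (347,214);cv2.imwrite(f"pics/l1{n}c.png",cv2.resize(im[y-40:y+40,x-50:x+50],(400,320)))
cv2.imwrite("pics/l1.png",np.hstack([cv2.imread(f"pics/l1{n}c.png") for n in("scene","top")]))
E
```

```text
[-0.7 -0.2 29.4] [-0.001  0.002  0.002]
pos [ 536.2 -304.4  141.4] yang 1.839 j [-0.25  0.46 -0.16 -0.   -0.95 -1.05] w 0.4 F [ 0.3 -0.1  1.3]
scene 438 [572.128  -2.808] [68.624 49.193] 0.275
top 591 [569.405  -4.648] [70.091 49.781] 0.258
```

View pics/l1.png

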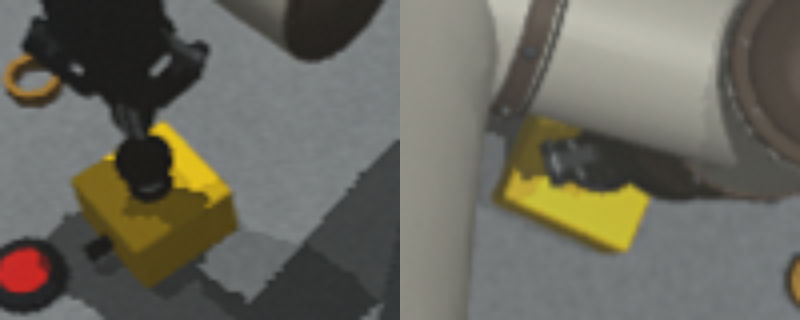

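The closed tips are above and just behind the cap, as expected for the higher tips, and the glass is within about 1 mm of centre. Now I'll feel for first touch, expected at a TCP z of about 108.

Scaled: 29 mm is 0.0387, 25 mm is 0.0333.

{"op": "jog_arm", "data": {
  "deltas": {"plan": [[-0.0009, 0, 0.0107, 0, 0, 0], [-0.0009, 0, 0.0227, 0, 0, 0], [-0.0009, 0, 0.0333, 0, 0, 0], [-0.0009, 0, 0.0387, 0, 0, 0], [-0.0009, 0, 0.0387, 0, 0, 0], [-0.0009, 0, 0.0387, 0, 0, 0]]}
}}

```text
clock: 19.4
position: [536.3, -305.2, 111.2]
ee_rot: [-0.133, 0.991, -0.0, -0.0]
contact_force: [0.1, 0.0, 0.9]
gripper_width: -0.4
grasp_force: 0.0
```

{"op": "jog_arm", "data": {
  "deltas": {"plan": [[0, 0, 0.0027, 0, 0, 0], [0, 0, 0.004, 0, 0, 0], [0, 0, 0.004, 0, 0, 0]]}
}}

```text
clock: 19.7
position: [536.2, -305.1, 108.4]
ee_rot: [-0.133, 0.991, -0.0, 0.0]
contact_force: [0.3, -0.4, -0.5]
gripper_width: 0.3
grasp_force: 0.0
```

{"op": "jog_arm", "data": {
  "deltas": {"plan": [[0, 0, 0.0027, 0, 0, 0], [0, 0, 0.004, 0, 0, 0], [0, 0, 0.004, 0, 0, 0], [0, 0, 0.004, 0, 0, 0]]}
}}

```text
clock: 20.1
position: [536.4, -305.2, 105.8]
ee_rot: [-0.133, 0.991, -0.0, 0.0]
contact_force: [0.2, 0.2, 2.9]
gripper_width: 0.1
grasp_force: 1.4
```

Scaled: 6 mm is 0.008, 4 mm is 0.0053.

{"op": "jog_arm", "data": {
  "deltas": {"plan": [[0, 0, 0.0027, 0, 0, 0], [0, 0, 0.0053, 0, 0, 0], [0, 0, 0.008, 0, 0, 0], [0, 0, 0.008, 0, 0, 0], [0, 0, 0.008, 0, 0, 0]]}
}}

```text
clock: 20.6
position: [536.4, -305.2, 99.8]
ee_rot: [-0.133, 0.991, -0.0, 0.0]
contact_force: [-1.3, 0.9, 5.9]
gripper_width: 0.2
grasp_force: 2.9
```

{"op": "jog_arm", "data": {
  "deltas": {"plan": [[0, 0, 0.002, 0, 0, 0], [0, 0, 0.004, 0, 0, 0], [0, 0, 0.004, 0, 0, 0], [0, 0, 0.004, 0, 0, 0]]}
}}

```text
clock: 21.0
position: [536.4, -305.2, 97.1]
ee_rot: [-0.133, 0.991, -0.0, 0.0]
contact_force: [-1.5, 1.8, 7.4]
gripper_width: 0.2
grasp_force: 3.6
```

```bash
python3 - <<'E'
from bench import arm, eyes, ticket
s=arm.read_state();print(s["position"],s["contact_force"])
E
```

```text
[ 536.39428086 -305.21972621   97.05654815] [-1.51551024  1.79355838  7.40437089]
```

Scaled: 1 mm is 0.0013.

{"op": "jog_arm", "data": {
  "deltas": {"plan": [[0, 0, 0.0013, 0, 0, 0], [0, 0, 0.0013, 0, 0, 0], [0, 0, 0.0013, 0, 0, 0], [0, 0, 0.0013, 0, 0, 0], [0, 0, 0.0013, 0, 0, 0]]}
}}

```text
clock: 21.5
position: [536.4, -305.2, 96.2]
ee_rot: [-0.133, 0.991, -0.0, 0.0]
contact_force: [-0.9, 1.3, 6.9]
gripper_width: -0.0
grasp_force: 3.8
```

{"op": "jog_arm", "data": {
  "deltas": {"plan": [[0, 0, 0, 0, 0, 0], [0, 0, 0, 0, 0, 0], [0, 0, 0, 0, 0, 0]]}
}}

```text
clock: 21.8
position: [536.4, -305.2, 96.3]
ee_rot: [-0.133, 0.991, -0.0, 0.0]
contact_force: [-2.2, 1.4, 8.7]
gripper_width: 0.2
grasp_force: 3.8
```

```bash
python3 - <<'E'
from m import *
im=eyes.get_image("scene");f=[];
for n,c in(("scene",(280,188)),("top",(229,196))):
    g=eyes.get_image(n);b=blob(g,c,(50,60,85),(92,255,255),r=24);print(n,*[np.round(x,2) for x in rect(n,b,150)]);s=arm.read_state();print(s["position"].round(1),s["contact_force"].round(1))
cv2.imwrite("pics/n1.png",cv2.resize(im[116:216,150:310],(800,500)))
E
```

```text
scene [572.08  -2.82] [68.73 48.98] 0.27
[ 536.4 -305.2   96.2] [-1.5  1.8  7.9]
top [569.36  -4.62] [70.09 49.86] 0.25
[ 536.4 -305.2   96.3] [-2.9  1.   7.7]
```

View pics/n1.png

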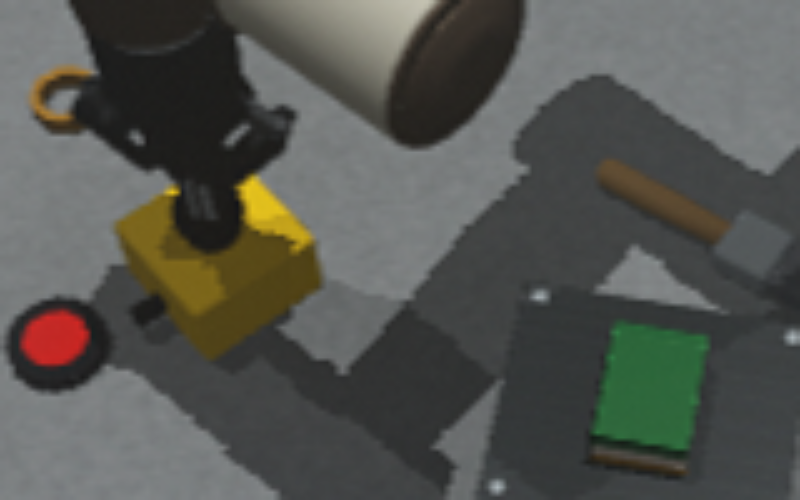

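The picture shows the fingertips on the cap at (208,215), pressed towards the housing, and the pile square on the pad at (650,395). The force is about 8 N and the travel about 12 mm, so I'm handing it in.

```bash
python3 -c "
from bench import arm, eyes, ticket
print(ticket.job_done())"
```

```text
the job is handed in; nothing more can be done
None
```

The job is handed in, with no verdict returned: the ceramic plate is on the pad with the glass on top, both measured within about 1 mm of the pad's centre, and the gripper is holding the plunger at about 12 mm with about 8 N.

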